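Lock the filter cover of a bench extraction unit

ROBOT

A 6-joint arm with a two-finger parallel gripper is mounted at the origin on the work surface. World frame = base frame: x ahead of the robot, y to its left, z up, the work surface at z = 0. Lengths are in m, angles in rad, forces in N, time in s.
With the tool pointing down it reaches from about 0.25 to 0.725 m from the base axis. Payload 4 kg.
Tool frame: the origin (TCP) lies on the centre line of the jaws, within the pads' length; the fingertips stand 14 mm ahead of it and the grasp point (between the pads) lies 5 mm behind it; z points along the fingers, x is the direction in which the jaws open and shut, and the axes are right-handed (so a half turn about z gives the same grasp; the last joint's range is limited). The gripper opens to 85 mm and grips with 20 to 120 N. Pads are 22 mm wide; open, the fingers measure 114 mm over their backs; the gripper's body (76 mm by 85 mm) begins 54 mm behind the grasp point. The pads swing forward as they close: fully open they stand 13 mm farther back than shut.
Start: joints at [-1.299, 0.241, 0.005, 1.335, 0, 1.571], TCP at [0.134, -0.482, 0.245] pointing down, gripper open.
Joint ranges: [-2.72, 2.72], [-1.05, 1.87], [-1.09, 1.28], [-1.99, 2.15], [-1.42, 1.44], [-3.14, 3.14]. Speed limits (rad/s): [2.79, 2.79, 3.14, 3.14, 3.14, 3.14].

INTERFACE

Orientations are given as a unit quaternion [x, y, z, w].
In Python, from workcell import bot gives the robot as it stands.
- The arm moves only by the tool play_rows, never from a script. Its argument "motion" is a list of rows, each an object with "fingers": the closure, from -1 (fully open) to 1 (shut), so that 0 is half open; "translation": the shift along the tool's x, y, z in cm, a list of three; "roll": the turn about the tool's z in degrees. A call has 1 to 20 rows; each row is the pose to reach, as a shift and turn from the pose commanded when the call began, along the tool's axes at that moment; what a row does not reach only later rows make up. A row lasts 1/12 s, in which the tool goes at most 41.7 mm and 7.16 degrees, less where a joint would pass 70% of its speed; a pose out of reach is approached as far as the arm can. A call with a gripper value outside its range is refused whole. The fingers move at their own pace and stop on an object; the grip force is fixed at half the most. Time passes only in rows, so rows that repeat a pose let the fingers close. It gives the time, the measured TCP pose, the force and the opening at its end, in the units of the state.
- bot.get_obs(): the state, without advancing time (a new reading comes with each control period).
- bot.camera(name): name is "scene" or "side" or "wrist"; returns a dict with "pixels" (480x640x3 uint8, red, green, blue), "intrinsics" (3x3 intrinsics, pixels), "world_to_cam" (4x4, takes a point from world to camera coordinates). Camera axes: x right, y down, z forward; pixel columns grow to the right and rows downward; lengths in m; the calibration is good to about 2 mm. The wrist camera is an equidistant fisheye: a pixel r from the principal point sees the ray r / f radians off the axis. A picture is of the moment at which its call begins. There is no depth.
- bot.job_done(): hands the job in, once; it reports no verdict.
The state is a dict: "clock": time; "joint_pos": joint angles; "joint_vel": joint speeds; "tau": joint torques, N m; "eef_pos": TCP position; "tool_rot": TCP orientation; "ft_force": force on the tool from outside, world axes, zero at the start; "ft_torque": the same for the moment, N m; "grip_width": finger opening in m.
Only numpy, scipy, OpenCV 4.12 (cv2) and the standard library are available. Lean on these libraries where they do the work, as an engineer would, in place of code of your own. Each camera call takes 0.05 s, during which the arm holds its last target. There are 200 camera calls.

TASK

Swing the open cover of the grey extraction unit fully shut, then press its spring-loaded wing stud in and turn it clockwise a quarter turn until it locks, and let go of it. The slot under the cover has to be found by feel: press lightly while turning until the stud drops in, and never force the stud, or its cross-pin bends. Leave the jar, the sample box and the brush where they are.

Things in the scene. Friction and masses are not known exactly. Their poses are not given: they have to be found in the camera images.
- housing: The grey extraction unit, fixed to the bench: open-topped box 180 (x) x 220 (y) x 90 mm high. Origin: centre of its underside, on the bench; z up, x from the front (robot side) to the hinge side at the back. The cover's hinge line is parallel to y at x = +90, z = +90 mm.
- cover (a joint): Angle of the pale cover (rad): 0 = fully shut, flat on the box against its stop; positive = front edge raised. Starts 0.45 to 0.9. Flat plate 180 x 220 (y) x 8 mm, 0.35 kg, hinged along its back edge; top 98 mm above the bench when shut. The stiff hinge stays where it is left; pushing the front edge down takes about 1 to 5 N.
- cover_edge (a point): Middle of the cover's front edge, on its top face, 180 mm from the hinge line. Turns with the cover (z out of its top face). The top face is clear more than 30 mm either side of the stud.
- stud: Steel wing stud on the cover's midline, 35 mm behind its front edge. Round flange 44 mm wide, 4 mm thick, with an upright wing on it, 34 long, 9 thick, 22 mm high. Origin: on the stud's axis at the flange's top (foot of the wing); x along the wing, z along the axis out of the cover. Cover shut and stud out: 122 mm above the bench. Tips gripping the wing may rest and press on the flange.
- wing_top (a point): Centre of the wing's top, 22 mm above the flange's top on the stud's axis; axes as stud.
- pin (a point): Centre of the stud's cross-pin, 44 mm below the flange's top, hidden under the cover. Pin 27 mm long, 5 mm square, parallel to the wing. Pin and receptacle must not bear on each other, when pressed or turned against the stop, with more than 30 N: at the stop keep below 0.3 N m of turning; at the pin's landing it adds to the spring's 4.5 N.
- stud_push (a joint): How far the stud is pressed in (m), 0 = out, 0.016 = end. Spring: about 3 N at 0, 11 N at the end. Pin across the slot: it lands on the receptacle at about 3 mm and stops there; in line with the slot it passes, and from 14 mm can turn beneath. Let go at the quarter-turn stop it lifts into a pocket and is locked at about 11 mm; elsewhere beneath it stays at 14; in line with the slot it springs out.
- stud_turn (a joint): Turn of the stud (rad), clockwise from above positive; 0 = wing square to the cover's front edge. Starts -0.55 to -0.48; stays where left. The hidden slot lies at an unknown turn between -0.4 and 0.5, new each time; the pin enters within about 0.06 of it. Beneath, it turns only clockwise, to a hard stop 1.65 past the slot; the locking pocket is 1.50 to 1.65 past it. Can be regripped beneath.
- jar: Bystander: clear specimen jar with a yellow cap, 56 mm wide, 85 mm high, upright beside the unit on its +y side. Origin: centre of its underside.
- sample_box: Bystander: blue box 100 x 70 x 35 mm beside the unit on its -y side. Origin: centre of its underside.
- brush: Bystander: a brush lying in front of the unit, along its own x. Origin on its underside.

How it is judged:
On the way, in this order (a step that is already met when the one before it is completed fails the run):
1. the cover is swung shut (value of joint cover below 0.04 rad), for 0.2 s.
2. the stud is pressed in through the slot with the cover shut (value of joint stud_push above 0.0125 m and value of joint cover below 0.04 rad), for 0.1 s.
At the end, for the whole second after the job is handed in: The cover is shut (within 0.03 rad), the stud has been turned past 1.0 rad and rests, let go, in its locked pocket (pressed in between 9.5 and 12.5 mm), at rest (value of joint cover below 0.03 rad and value of joint stud_push between 0.0095 and 0.0125 m and value of joint stud_turn above 1 rad and linear speed of stud below 0.02 m/s); the robot touches nothing.
It fails at once if the stud is forced: its cross-pin bears on the receptacle with more than 30 N (contact force between stud and housing above 30 N).
It fails at once if the jar, the sample box or the brush is moved more than 30 mm or the jar tipped over (distance of any of jar, sample_box, brush from where it was at the start of the episode above 0.03 m or angle between jar's own z axis and vertical above 0.4 rad).
It also fails if it takes over 72 s, if anything falls off the work surface, if the arm or the gripper's body presses on something with over 40 N, if the wrist force passes 120 N, or if a joint passes its speed limit or range.

## Working session

There is one attempt and no reset: what is moved stays moved. The work goes in short steps, Python scripts to look and compute and a tool call to move; the robot and the scene stay as the last step left them, time stands still between calls to the robot, and variables do not carry over. Pictures are saved under pics/ and viewed, about 8 in all and at most 12, crops included, and the job is handed in when it is done.

Besides the shell and the picture viewer there is one more tool, called as name([rows], argument=value, ...), one row to a line, values as JSON. play_rows: Moves the arm, as the interface text tells. Its arguments: {"type":"object","properties":{"motion":{"type":"array","items":{"type":"object","properties":{"fingers":{"type":"number"},"translation":{"type":"array","items":{"type":"number"}},"roll":{"type":"number"}}}}},"required":["motion"]}

```bash
mkdir -p pics; ls
python3 - <<'E'
from workcell import bot
import cv2,numpy as np
o=bot.get_obs()
for k,v in o.items(): print(k,np.round(v,4))
for n in ("scene","side"):
    c=bot.camera(n); cv2.imwrite(f"pics/{n}0.png",c["pixels"][:,:,::-1])
    np.savez(f"pics/{n}0.npz",**c); print(n,c["intrinsics"],c["world_to_cam"])
E
```

```text
pics
clock 0.0
joint_pos [-1.299   0.2414  0.0037  1.3352 -0.      1.5708]
joint_vel [-0.0002  0.0009 -0.0009  0.0008  0.0008  0.003 ]
tau [ 4.00000e-04 -3.72320e+01  2.52407e+01  1.69000e-02 -2.00000e-04
  0.00000e+00]
eef_pos [ 0.1341 -0.4811  0.2444]
tool_rot [ 7.964e-01 -6.048e-01 -8.000e-04 -6.000e-04]
ft_force [-0.897  -0.2095  0.3563]
ft_torque [ 0.0348 -0.0076  0.0481]
grip_width 0.0852
scene [[551.82056815   0.         313.69619758]
 [  0.         551.82056815 245.18663267]
 [  0.           0.           1.        ]] [[-0.93141955  0.36352653 -0.01749509  0.51603445]
 [ 0.29665606  0.73048149 -0.61513574 -0.11926212]
 [-0.21083832 -0.57813948 -0.78822709  1.26166687]
 [ 0.          0.          0.          1.        ]]
side [[605.13620773   0.         312.42698817]
 [  0.         605.13620773 236.30363309]
 [  0.           0.           1.        ]] [[-0.84834036 -0.52936136 -0.00975616  0.50430953]
 [-0.40790868  0.66522905 -0.62536455  0.28552862]
 [ 0.33753391 -0.52654236 -0.78027175  0.80059487]
 [ 0.          0.          0.          1.        ]]
```

View pics/scene0.png

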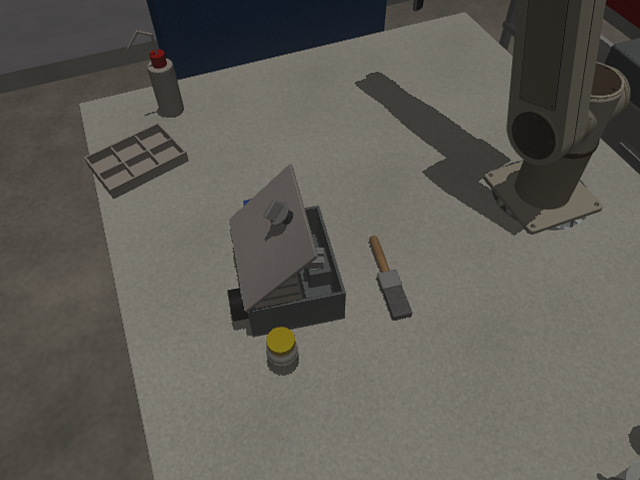

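View pics/side0.png

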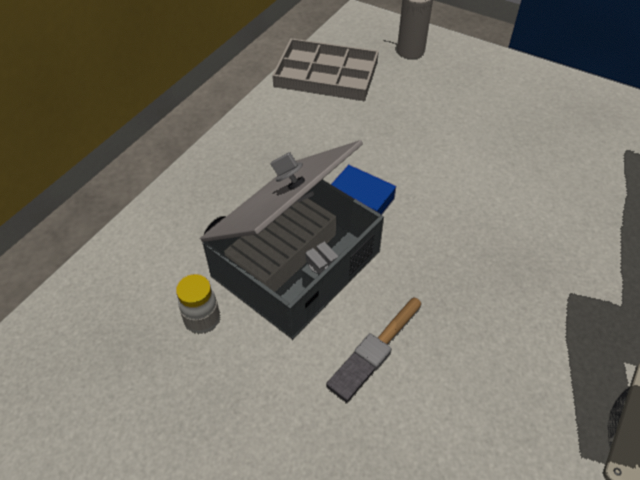

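The scene view shows the unit with its cover open (front edge 292,166 to 316,250), the stud near (278,212), the jar at (282,350) and the brush at (390,280). The side view shows the front rim from (293,308) to (382,215). I'll zoom in to get the corners.

Run:
```python
import cv2,numpy as np
a=cv2.imread("pics/scene0.png")[155:345,220:360]; b=cv2.imread("pics/side0.png")[130:340,195:390]
f=lambda i,s:cv2.convertScaleAbs(cv2.resize(i,None,fx=s,fy=s,interpolation=cv2.INTER_CUBIC),alpha=1.6)
A=f(a,2.8);B=f(b,2.0*1.0)
h=max(A.shape[0],B.shape[0]);o=np.zeros((h,A.shape[1]+B.shape[1],3),np.uint8)
o[:A.shape[0],:A.shape[1]]=A;o[:B.shape[0],A.shape[1]:]=B;print(A.shape,B.shape)
cv2.imwrite("pics/z0.png",o)
```

```text
(532, 392, 3) (420, 390, 3)
```

View pics/z0.png

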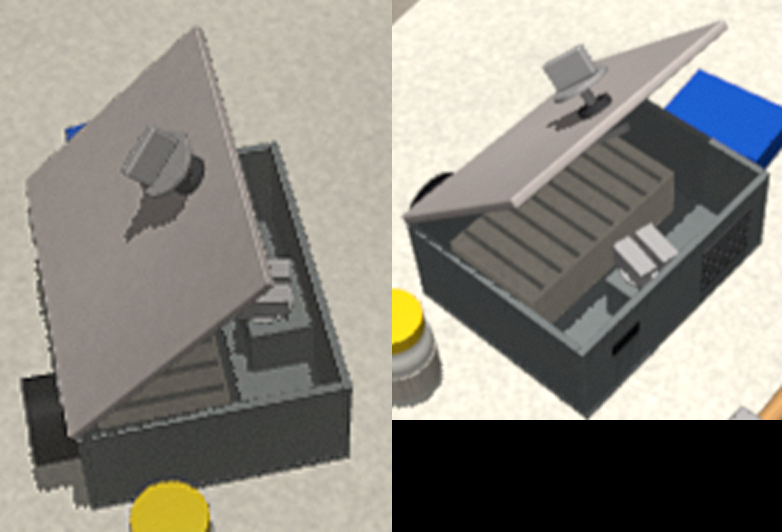

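```bash
cat > h.py <<'E'
import numpy as np
def ray(c,p):
    K,W=c["intrinsics"],c["world_to_cam"]; R,t=W[:3,:3],W[:3,3]
    d=R.T@np.linalg.solve(K,[p[0],p[1],1]); return -R.T@t,d/np.linalg.norm(d)
def plane(c,p,z): o,d=ray(c,p); return o+d*(z-o[2])/d[2]
def tri(*cp):
    A=np.zeros((3,3));b=np.zeros(3);L=[ray(*x) for x in cp]
    for o,d in L: P=np.eye(3)-np.outer(d,d);A+=P;b+=P@o
    x=np.linalg.solve(A,b); return x,[np.linalg.norm(np.cross(x-o,d)) for o,d in L]
E
python3 - <<'E'
from h import *
np.set_printoptions(precision=4,suppress=True)
S=dict(np.load("pics/scene0.npz"));D=dict(np.load("pics/side0.npz"))
s=lambda x,y:(S,(x/2.8+220,y/2.8+155)); d=lambda x,y:(D,((x-392)/2+195,y/2+130))
P={}
for n,a,b in [("f+",(351,388),(585,353)),("f-",(274,144),(769,172)),("f+b",(350,457),(587,417)),("cf-",(198,28),(722,22)),("cf+",(267,286),(513,204)),("cb+",(73,436),(405,216))]:
    P[n],e=tri(s(*a),d(*b)); print(n,P[n],np.round(e,4))
for n in("f+","f-"):print(n,{ "f+":(plane(*s(351,388),.09),plane(*d(585,353),.09)),"f-":(plane(*s(274,144),.09),plane(*d(769,172),.09))}[n])
y=P["f-"]-P["f+"];print("width",np.linalg.norm(y),"yaw",np.degrees(np.arctan2(y[0],-y[1])))
y=P["cf-"]-P["cf+"];print("cw",np.linalg.norm(y),"yaw",np.degrees(np.arctan2(y[0],-y[1])))
print("cover len",np.linalg.norm(P["cf+"]-P["cb+"]))
E
```

```text
f+ [0.5439 0.1351 0.0876] [0.0008 0.0008]
f- [ 0.5122 -0.0797  0.0881] [0.0003 0.0003]
f+b [0.5433 0.1385 0.004 ] [0.0002 0.0002]
cf- [ 0.5631 -0.0823  0.2196] [0.0004 0.0004]
cf+ [0.5968 0.1282 0.2135] [0.0008 0.0008]
cb+ [0.7224 0.1089 0.0969] [0.0002 0.0002]
f+ (array([0.5446, 0.1375, 0.09  ]), array([0.5433, 0.1354, 0.09  ]))
f- (array([ 0.5129, -0.0777,  0.09  ]), array([ 0.5117, -0.0785,  0.09  ]))
width 0.21714984384402414 yaw -8.391736477791145
cw 0.21323004992451955 yaw -9.094968910522997
cover len 0.1724943951442277
```

```bash
cat >> h.py <<'E'
from scipy.spatial.transform import Rotation as R_
XH=np.array([.989,-.148,0]);YH=np.array([.148,.989,0]);HG=np.array([.706,.0025,0])
def shift(o,w): return np.round(R_.from_quat(o["tool_rot"]).inv().apply(np.array(w)-o["eef_pos"])*100,2)
def show(o): print("t",round(o["clock"],2),"p",np.round(o["eef_pos"],4),"F",np.round(o["ft_force"],1),"M",np.round(o["ft_torque"],2),"w",round(o["grip_width"],4),"hd",round(np.degrees(R_.from_quat(o["tool_rot"]).as_euler("ZYX")[0]),1),"j6",np.round(o["joint_pos"][5],3))
E
python3 - <<'E'
from h import *
from workcell import bot
o=bot.get_obs();show(o)
print("up",shift(o,o["eef_pos"]+[0,0,.045]))
for hd,z in [(.112,.255),(.1128,.204),(.1366,.174),(.153,.137),(.160,.098)]:
    w=HG-hd*XH-.065*YH; w[2]=z+.014; print(hd,w,shift(o,w))
E
```

```text
t 0.1 p [ 0.1341 -0.4811  0.2445] F [ 0.4 -0.2 -0.1] M [ 0.03 -0.03 -0.  ] w 0.0855 hd -74.4 j6 1.571
up [-0.01 -0.   -4.5 ]
0.112 [ 0.585612 -0.045209  0.269   ] [-29.87 -55.2   -2.39]
0.1128 [ 0.5848208 -0.0450906  0.218    ] [-29.9  -55.12   2.71]
0.1366 [ 0.5612826 -0.0415682  0.188    ] [-30.86 -52.95   5.71]
0.153 [ 0.545063 -0.039141  0.151   ] [-31.53 -51.45   9.41]
0.16 [ 0.53814  -0.038105  0.112   ] [-31.8  -50.82  13.31]
```

play_rows([
  {"fingers": 1,"translation": [0,0,-4]},
  {"fingers": 1,"translation": [-29.9,-55.2,-3.5]},
  {"fingers": 1,"translation": [-29.9,-55.2,-3.5]},
  {"fingers": 1,"translation": [-29.9,-55.2,-3.5]},
  {"fingers": 1,"translation": [-29.9,-55.2,-3.5]},
  {"fingers": 1,"translation": [-29.9,-55.2,-3.5]},
  {"fingers": 1,"translation": [-29.9,-55.2,-3.5]},
  {"fingers": 1,"translation": [-29.9,-55.2,-3.5]},
  {"fingers": 1,"translation": [-29.9,-55.2,-3.5]},
  {"fingers": 1,"translation": [-29.9,-55.2,-3.5]},
  {"fingers": 1,"translation": [-29.9,-55.2,-3.5]},
  {"fingers": 1,"translation": [-29.9,-55.2,-3.5]},
  {"fingers": 1,"translation": [-29.9,-55.2,-3.5]},
  {"fingers": 1,"translation": [-29.9,-55.2,-3.5]},
  {"fingers": 1,"translation": [-29.9,-55.2,-3.5]},
  {"fingers": 1,"translation": [-29.9,-55.2,-3.5]},
  {"fingers": 1,"translation": [-29.9,-55.2,-3.5]},
  {"fingers": 1,"translation": [-29.9,-55.2,-3.5]},
  {"fingers": 1,"translation": [-29.9,-55.2,-3.5]},
])

```text
schema error: expected keys fingers, translation, roll
```

Run:
```python
from h import *
from workcell import bot
o=bot.get_obs();show(o)
for hd,z in [(.1128,.204),(.1366,.174),(.153,.137),(.160,.098)]:
    w=HG-hd*XH-.065*YH; w[2]=z+.014; print(hd,w,shift(o,w))
```

```text
t 0.1 p [ 0.1341 -0.4811  0.2445] F [ 0.4 -0.2 -0.1] M [ 0.03 -0.03 -0.  ] w 0.0855 hd -74.4 j6 1.571
0.1128 [ 0.5848208 -0.0450906  0.218    ] [-29.9  -55.12   2.71]
0.1366 [ 0.5612826 -0.0415682  0.188    ] [-30.86 -52.95   5.71]
0.153 [ 0.545063 -0.039141  0.151   ] [-31.53 -51.45   9.41]
0.16 [ 0.53814  -0.038105  0.112   ] [-31.8  -50.82  13.31]
```

play_rows([
  {"fingers": 1,"translation": [0,0,-4],"roll": 0},
  {"fingers": 1,"translation": [-29.9,-55.2,-3.5],"roll": 0},
  {"fingers": 1,"translation": [-29.9,-55.2,-3.5],"roll": 0},
  {"fingers": 1,"translation": [-29.9,-55.2,-3.5],"roll": 0},
  {"fingers": 1,"translation": [-29.9,-55.2,-3.5],"roll": 0},
  {"fingers": 1,"translation": [-29.9,-55.2,-3.5],"roll": 0},
  {"fingers": 1,"translation": [-29.9,-55.2,-3.5],"roll": 0},
  {"fingers": 1,"translation": [-29.9,-55.2,-3.5],"roll": 0},
  {"fingers": 1,"translation": [-29.9,-55.2,-3.5],"roll": 0},
  {"fingers": 1,"translation": [-29.9,-55.2,-3.5],"roll": 0},
  {"fingers": 1,"translation": [-29.9,-55.2,-3.5],"roll": 0},
  {"fingers": 1,"translation": [-29.9,-55.2,-3.5],"roll": 0},
  {"fingers": 1,"translation": [-29.9,-55.2,-3.5],"roll": 0},
  {"fingers": 1,"translation": [-29.9,-55.2,-3.5],"roll": 0},
  {"fingers": 1,"translation": [-29.9,-55.2,-3.5],"roll": 0},
  {"fingers": 1,"translation": [-29.9,-55.2,-3.5],"roll": 0},
  {"fingers": 1,"translation": [-29.9,-55.2,-3.5],"roll": 0},
  {"fingers": 1,"translation": [-29.9,-55.2,-3.5],"roll": 0},
])

```text
clock: 1.6
eef_pos: [0.5866, -0.0432, 0.2783]
tool_rot: [0.798, -0.603, -0.001, 0.001]
ft_force: [0.6, -0.5, -0.8]
grip_width: 0.0004
```

Run:
```python
from h import *
from workcell import bot
o=bot.get_obs();show(o)
for hd,z in [(.1128,.204),(.1366,.174),(.153,.137),(.160,.098)]:
    w=HG-hd*XH-.065*YH; w[2]=z+.014; print(hd,w,shift(o,w))
```

```text
t 1.6 p [ 0.5866 -0.0432  0.2783] F [ 0.6 -0.5 -0.8] M [-0.06  0.05  0.01] w 0.0004 hd -74.2 j6 2.792
0.1128 [ 0.5848208 -0.0450906  0.218    ] [0.14 0.21 6.03]
0.1366 [ 0.5612826 -0.0415682  0.188    ] [-0.84  2.37  9.03]
0.153 [ 0.545063 -0.039141  0.151   ] [-1.51  3.85 12.74]
0.16 [ 0.53814  -0.038105  0.112   ] [-1.79  4.48 16.64]
```

play_rows([
  {"fingers": 1,"translation": [0.1,0.2,3],"roll": 0},
  {"fingers": 1,"translation": [0.1,0.2,5],"roll": 0},
  {"fingers": 1,"translation": [-0.2,0.9,7],"roll": 0},
  {"fingers": 1,"translation": [-0.8,2.2,9],"roll": 0},
  {"fingers": 1,"translation": [-1.1,3.0,10.8],"roll": 0},
  {"fingers": 1,"translation": [-1.5,3.8,12.7],"roll": 0},
  {"fingers": 1,"translation": [-1.7,4.2,14.5],"roll": 0},
  {"fingers": 1,"translation": [-1.8,4.4,15.8],"roll": 0},
  {"fingers": 1,"translation": [-1.8,4.4,16.4],"roll": 0},
  {"fingers": 1,"translation": [-1.8,4.4,16.6],"roll": 0},
  {"fingers": 1,"translation": [-1.8,4.4,16.7],"roll": 0},
  {"fingers": 1,"translation": [-1.8,4.4,16.7],"roll": 0},
  {"fingers": 1,"translation": [-1.8,4.4,16.7],"roll": 0},
])

```text
clock: 2.68
eef_pos: [0.5393, -0.0402, 0.1143]
tool_rot: [0.796, -0.605, 0.001, -0.001]
ft_force: [-0.5, 0.5, 0.4]
grip_width: 0.0002
```

Run:
```python
from h import *
from workcell import bot
o=bot.get_obs();show(o)
```

```text
t 2.68 p [ 0.5393 -0.0402  0.1143] F [-0.5  0.5  0.4] M [ 0.02 -0.03 -0.  ] w 0.0002 hd -74.4 j6 2.796
```

play_rows([
  {"fingers": 1,"translation": [0,0,0.2],"roll": 0},
  {"fingers": 1,"translation": [0,0,0.4],"roll": 0},
  {"fingers": 1,"translation": [0,0,0.4],"roll": 0},
  {"fingers": 1,"translation": [0,0,0.4],"roll": 0},
  {"fingers": 1,"translation": [0,0,0.4],"roll": 0},
])

```text
clock: 3.1
eef_pos: [0.5396, -0.0401, 0.112]
tool_rot: [0.796, -0.605, 0.002, -0.001]
ft_force: [-3.9, 0.2, 11.2]
grip_width: -0.0003
```

Run:
```python
from h import *
from workcell import bot
o=bot.get_obs();show(o)
w=HG-.145*XH;w[2]=.23;print(w,shift(o,w))
```

```text
t 3.1 p [ 0.5396 -0.0401  0.112 ] F [-3.9  0.2 11.2] M [-0.03  0.8   0.02] w -0.0003 hd -74.4 j6 2.796
[0.562595 0.02396  0.23    ] [ -5.53  -3.98 -11.8 ]
```

play_rows([
  {"fingers": 1,"translation": [0,0,-3],"roll": 0},
  {"fingers": 1,"translation": [0,0,-7],"roll": 0},
  {"fingers": 0,"translation": [0,0,-10],"roll": -7},
  {"fingers": -1,"translation": [-2,-2,-11.8],"roll": -14},
  {"fingers": -1,"translation": [-5.5,-4,-11.8],"roll": -21},
  {"fingers": -1,"translation": [-5.5,-4,-11.8],"roll": -28},
  {"fingers": -1,"translation": [-5.5,-4,-11.8],"roll": -35},
  {"fingers": -1,"translation": [-5.5,-4,-11.8],"roll": -42},
  {"fingers": -1,"translation": [-5.5,-4,-11.8],"roll": -49},
  {"fingers": -1,"translation": [-5.5,-4,-11.8],"roll": -56},
  {"fingers": -1,"translation": [-5.5,-4,-11.8],"roll": -63},
  {"fingers": -1,"translation": [-5.5,-4,-11.8],"roll": -70},
  {"fingers": -1,"translation": [-5.5,-4,-11.8],"roll": -77},
  {"fingers": -1,"translation": [-5.5,-4,-11.8],"roll": -84},
  {"fingers": -1,"translation": [-5.5,-4,-11.8],"roll": -91},
  {"fingers": -1,"translation": [-5.5,-4,-11.8],"roll": -98},
  {"fingers": -1,"translation": [-5.5,-4,-11.8],"roll": -105},
  {"fingers": -1,"translation": [-5.5,-4,-11.8],"roll": -112},
  {"fingers": -1,"translation": [-5.5,-4,-11.8],"roll": -119},
  {"fingers": -1,"translation": [-5.5,-4,-11.8],"roll": -126},
])

```text
clock: 4.77
eef_pos: [0.5624, 0.0239, 0.2275]
tool_rot: [0.899, 0.438, 0.0, 0.0]
ft_force: [-0.2, 0.0, 0.5]
grip_width: 0.0854
```

play_rows([
  {"fingers": -1,"translation": [0,0,0],"roll": -7},
  {"fingers": -1,"translation": [0,0,0],"roll": -14},
  {"fingers": -1,"translation": [0,0,0],"roll": -21},
  {"fingers": -1,"translation": [0,0,0],"roll": -28},
  {"fingers": -1,"translation": [0,0,0],"roll": -35},
  {"fingers": -1,"translation": [0,0,0],"roll": -42},
  {"fingers": -1,"translation": [0,0,0],"roll": -49},
  {"fingers": -1,"translation": [0,0,0],"roll": -52},
  {"fingers": -1,"translation": [0,0,0],"roll": -52},
])

```text
clock: 5.52
eef_pos: [0.5624, 0.0239, 0.2275]
tool_rot: [0.618, 0.786, 0.0, 0.0]
ft_force: [-0.4, 0.2, 1.2]
grip_width: 0.0855
```

Run:
```python
from h import *
from workcell import bot
import cv2
o=bot.get_obs();show(o)
f=lambda i,s:cv2.convertScaleAbs(cv2.resize(i,None,fx=s,fy=s,interpolation=cv2.INTER_CUBIC),alpha=1.4)
C={n:bot.camera(n) for n in("scene","side","wrist")}
for n in C: np.savez(f"pics/{n}1.npz",**C[n]); cv2.imwrite(f"pics/{n}1.png",C[n]["pixels"][:,:,::-1])
print(C["wrist"]["intrinsics"],C["wrist"]["world_to_cam"])
```

```text
t 5.52 p [0.5624 0.0239 0.2275] F [-0.4  0.2  1.2] M [-0.06 -0.01  0.01] w 0.0855 hd 103.6 j6 -0.195
[[371.64829954   0.         319.43296034]
 [  0.         371.64829954 235.72144599]
 [  0.           0.           1.        ]] [[-2.32953976e-01  9.72487713e-01 -3.06974837e-04  1.09708225e-01]
 [ 9.31545459e-01  2.23237093e-01  2.87033548e-01 -5.61649013e-01]
 [ 2.79205126e-01  6.65796451e-02 -9.57920481e-01  2.03878223e-01]
 [ 0.00000000e+00  0.00000000e+00  0.00000000e+00  1.00000000e+00]]
```

View pics/wrist1.png

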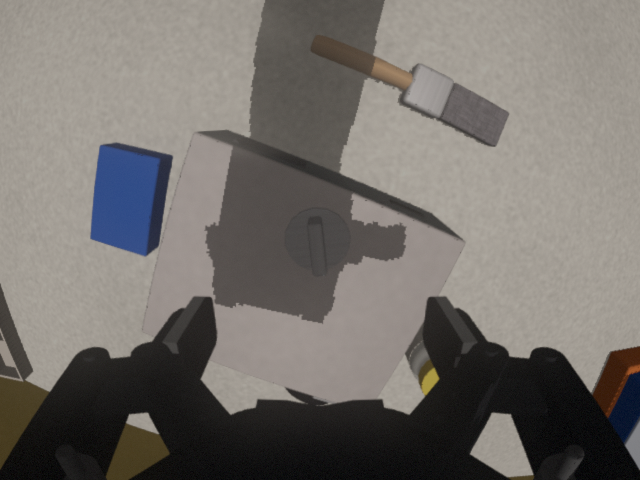

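The wrist view shows the cover shut, with nothing else moved. The flange is near (318,239) and the wing runs from about (315,218) to (321,275). I'll enlarge this.

Run:
```python
import cv2
i=cv2.imread("pics/wrist1.png")[195:290,270:370]
cv2.imwrite("pics/z1.png",cv2.convertScaleAbs(cv2.resize(i,None,fx=6,fy=6,interpolation=cv2.INTER_CUBIC),alpha=2.6,beta=-60))
```

```text
(no output)
```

View pics/z1.png

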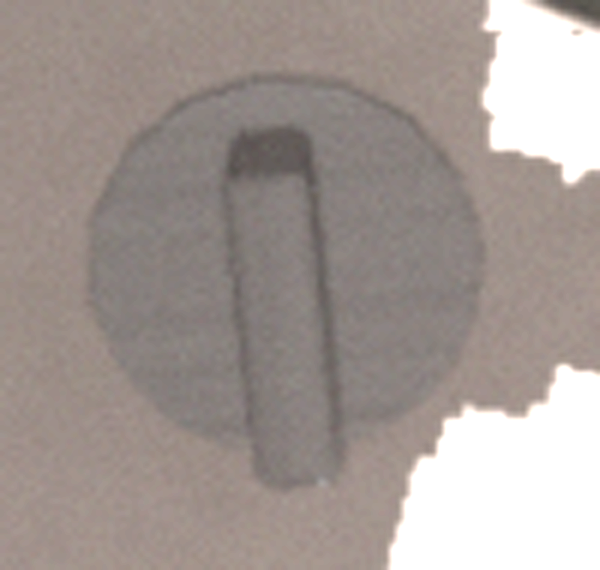

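```bash
cat >> h.py <<'E'
def wplane(c,p,z):
    K,W=c["intrinsics"],c["world_to_cam"];R,t=W[:3,:3],W[:3,3]
    q=(np.array(p)-K[:2,2])/K[0,0];r=np.linalg.norm(q)
    d=R.T@np.r_[q/r*np.sin(r),np.cos(r)];o=-R.T@t;return o+d*(z-o[2])/d[2]
E
python3 - <<'E'
from h import *
np.set_printoptions(precision=4,suppress=True)
c=dict(np.load("pics/wrist1.npz"));f=lambda x,y,z:wplane(c,(x/6+270,y/6+195),z)
w=np.array([f(*p,.144) for p in[(228,176),(308,172),(343,478),(257,484)]]);print(w,w.mean(0))
a=(w[0]+w[1]-w[2]-w[3])/2;print("len",np.linalg.norm(a),"thick",np.linalg.norm(w[0]-w[1]),"dir",np.degrees(np.arctan2(a[1],a[0])))
print([f(*p,.122) for p in[(90,265),(484,265),(287,75),(287,445)]])
for p in[(198,131),(463,240)]:print("cover front corner",wplane(c,p,.098))
E
```

```text
[[0.5485 0.0117 0.144 ]
 [0.5463 0.0192 0.144 ]
 [0.5771 0.0304 0.144 ]
 [0.5799 0.0219 0.144 ]] [0.5629 0.0208 0.144 ]
len 0.0328873752291461 thick 0.007902398964976689 dir -160.9963254292095
[array([ 0.5678, -0.0002,  0.122 ]), array([0.5577, 0.0421, 0.122 ]), array([0.5419, 0.016 , 0.122 ]), array([0.5835, 0.0259, 0.122 ])]
cover front corner [ 0.5117 -0.079   0.098 ]
cover front corner [0.5449 0.131  0.098 ]
```

Run:
```python
from h import *
from workcell import bot
o=bot.get_obs();show(o)
print(shift(o,[.5629,.0208,.138]))
```

```text
t 5.67 p [0.5623 0.0239 0.2274] F [-0.   0.2 -0.2] M [-0.06  0.04 -0.02] w 0.0856 hd 103.5 j6 -0.193
[-0.31 -0.02  8.94]
```

play_rows([
  {"fingers": -0.4,"translation": [-0.3,0,2],"roll": -5.5},
  {"fingers": -0.4,"translation": [-0.3,0,5],"roll": -5.5},
  {"fingers": -0.4,"translation": [-0.3,0,7.5],"roll": -5.5},
  {"fingers": -0.4,"translation": [-0.3,0,8.7],"roll": -5.5},
  {"fingers": -0.4,"translation": [-0.3,0,8.7],"roll": -5.5},
  {"fingers": -0.4,"translation": [-0.3,0,8.7],"roll": -5.5},
])

```text
clock: 6.17
eef_pos: [0.5625, 0.0209, 0.1399]
tool_rot: [0.58, 0.814, -0.0, -0.001]
ft_force: [0.4, 0.0, 0.2]
grip_width: 0.0593
```

Run:
```python
from h import *
from workcell import bot
o=bot.get_obs();show(o)
print(shift(o,[.5629,.0208,.138]))
```

```text
t 6.17 p [0.5625 0.0209 0.1399] F [0.4 0.  0.2] M [-0.03  0.01  0.02] w 0.0593 hd 109.0 j6 -0.295
[-0.02  0.03  0.19]
```

play_rows([
  {"fingers": 0,"translation": [0,0,0.15],"roll": 0},
  {"fingers": 0.5,"translation": [0,0,0.15],"roll": 0},
  {"fingers": 1,"translation": [0,0,0.15],"roll": 0},
  {"fingers": 1,"translation": [0,0,0.15],"roll": 0},
  {"fingers": 1,"translation": [0,0,0.15],"roll": 0},
  {"fingers": 1,"translation": [0,0,0.15],"roll": 0},
  {"fingers": 1,"translation": [0,0,0.15],"roll": 0},
])

```text
clock: 6.75
eef_pos: [0.5633, 0.022, 0.1395]
tool_rot: [0.58, 0.815, 0.001, -0.0]
ft_force: [-0.7, 4.3, 3.6]
grip_width: 0.0074
```

Run:
```python
from h import *
from workcell import bot
o=bot.get_obs();show(o)
```

```text
t 6.75 p [0.5633 0.022  0.1395] F [-0.7  4.3  3.6] M [1.07 0.15 0.01] w 0.0074 hd 109.1 j6 -0.296
```

play_rows([
  {"fingers": 1,"translation": [0.1,0,0.1],"roll": 0},
  {"fingers": 1,"translation": [0.1,0,0.2],"roll": 0},
  {"fingers": 1,"translation": [0.1,0,0.2],"roll": 0},
  {"fingers": 1,"translation": [0.1,0,0.2],"roll": 0},
])

```text
clock: 7.08
eef_pos: [0.5632, 0.0221, 0.1372]
tool_rot: [0.58, 0.815, 0.001, 0.0]
ft_force: [0.6, 4.8, 3.6]
grip_width: 0.0076
```

play_rows([
  {"fingers": 1,"translation": [0,0,0.1],"roll": 0},
  {"fingers": 1,"translation": [0,0,0.2],"roll": 0},
  {"fingers": 1,"translation": [0,0,0.2],"roll": 0},
  {"fingers": 1,"translation": [0,0,0.2],"roll": 0},
])

```text
clock: 7.42
eef_pos: [0.5633, 0.022, 0.137]
tool_rot: [0.58, 0.815, 0.001, 0.001]
ft_force: [-1.9, 4.9, 13.2]
grip_width: 0.0071
```

play_rows([
  {"fingers": 1,"translation": [0,0,0],"roll": 1},
  {"fingers": 1,"translation": [0,0,0],"roll": 2},
  {"fingers": 1,"translation": [0,0,0],"roll": 3},
  {"fingers": 1,"translation": [0,0,0],"roll": 4},
  {"fingers": 1,"translation": [0,0,0],"roll": 4},
  {"fingers": 1,"translation": [0,0,0],"roll": 4},
])

```text
clock: 7.92
eef_pos: [0.5633, 0.022, 0.137]
tool_rot: [0.608, 0.794, 0.001, 0.001]
ft_force: [-2.7, 4.0, 12.9]
grip_width: 0.007
```

play_rows([
  {"fingers": 1,"translation": [0,0,0],"roll": 1},
  {"fingers": 1,"translation": [0,0,0],"roll": 2},
  {"fingers": 1,"translation": [0,0,0],"roll": 3},
  {"fingers": 1,"translation": [0,0,0],"roll": 4},
  {"fingers": 1,"translation": [0,0,0],"roll": 4},
  {"fingers": 1,"translation": [0,0,0],"roll": 4},
])

```text
clock: 8.42
eef_pos: [0.5633, 0.022, 0.137]
tool_rot: [0.636, 0.772, 0.001, 0.001]
ft_force: [-2.2, 4.0, 13.0]
grip_width: 0.0075
```

Run:
```python
from h import *
from workcell import bot
o=bot.get_obs();show(o)
```

```text
t 8.42 p [0.5633 0.022  0.137 ] F [-2.2  4.  13. ] M [ 0.77  0.68 -0.04] w 0.0075 hd 101.1 j6 -0.154
```

play_rows([
  {"fingers": 1,"translation": [0,0,0],"roll": 1},
  {"fingers": 1,"translation": [0,0,0],"roll": 2},
  {"fingers": 1,"translation": [0,0,0],"roll": 3},
  {"fingers": 1,"translation": [0,0,0],"roll": 4},
  {"fingers": 1,"translation": [0,0,0],"roll": 4},
])

```text
clock: 8.83
eef_pos: [0.5633, 0.022, 0.137]
tool_rot: [0.662, 0.749, 0.001, 0.001]
ft_force: [-2.8, 4.2, 14.1]
grip_width: 0.0073
```

play_rows([
  {"fingers": 1,"translation": [0,0,0],"roll": 1},
  {"fingers": 1,"translation": [0,0,0],"roll": 2},
  {"fingers": 1,"translation": [0,0,0],"roll": 3},
  {"fingers": 1,"translation": [0,0,0],"roll": 4},
  {"fingers": 1,"translation": [0,0,0],"roll": 5},
  {"fingers": 1,"translation": [0,0,0],"roll": 5},
])

```text
clock: 9.33
eef_pos: [0.5633, 0.0219, 0.137]
tool_rot: [0.694, 0.72, 0.001, 0.001]
ft_force: [-3.3, 3.8, 13.5]
grip_width: 0.0075
```

play_rows([
  {"fingers": 1,"translation": [0,0,0],"roll": 1},
  {"fingers": 1,"translation": [0,0,0],"roll": 2},
  {"fingers": 1,"translation": [0,0,0],"roll": 3},
  {"fingers": 1,"translation": [0,0,0],"roll": 4},
  {"fingers": 1,"translation": [0,0,0],"roll": 5},
  {"fingers": 1,"translation": [0,0,0],"roll": 5},
])

```text
clock: 9.83
eef_pos: [0.5632, 0.0219, 0.137]
tool_rot: [0.725, 0.689, 0.001, 0.001]
ft_force: [-3.4, 2.8, 12.7]
grip_width: 0.0076
```

play_rows([
  {"fingers": 1,"translation": [0,0,0],"roll": 1},
  {"fingers": 1,"translation": [0,0,0],"roll": 2},
  {"fingers": 1,"translation": [0,0,0],"roll": 3},
  {"fingers": 1,"translation": [0,0,0],"roll": 4},
  {"fingers": 1,"translation": [0,0,0],"roll": 5},
  {"fingers": 1,"translation": [0,0,0],"roll": 5},
])

```text
clock: 10.33
eef_pos: [0.5632, 0.0219, 0.1369]
tool_rot: [0.754, 0.656, 0.001, 0.001]
ft_force: [-1.8, 3.6, 12.7]
grip_width: 0.0071
```

play_rows([
  {"fingers": 1,"translation": [0,0,0],"roll": 1},
  {"fingers": 1,"translation": [0,0,0],"roll": 2},
  {"fingers": 1,"translation": [0,0,0],"roll": 3},
  {"fingers": 1,"translation": [0,0,0],"roll": 4},
  {"fingers": 1,"translation": [0,0,0],"roll": 5},
  {"fingers": 1,"translation": [0,0,0],"roll": 5},
])

```text
clock: 10.83
eef_pos: [0.5632, 0.0219, 0.1367]
tool_rot: [0.782, 0.623, 0.001, 0.001]
ft_force: [-2.6, 3.2, 11.9]
grip_width: 0.0075
```

play_rows([
  {"fingers": 1,"translation": [0,0,0],"roll": 1},
  {"fingers": 1,"translation": [0,0,0],"roll": 2},
  {"fingers": 1,"translation": [0,0,0],"roll": 3},
  {"fingers": 1,"translation": [0,0,0],"roll": 4},
  {"fingers": 1,"translation": [0,0,0],"roll": 5},
  {"fingers": 1,"translation": [0,0,0],"roll": 5},
])

```text
clock: 11.33
eef_pos: [0.5631, 0.0219, 0.1354]
tool_rot: [0.809, 0.588, 0.001, 0.0]
ft_force: [0.3, 3.6, 5.2]
grip_width: 0.0075
```

Run:
```python
from h import *
from workcell import bot
o=bot.get_obs();show(o)
```

```text
t 11.33 p [0.5631 0.0219 0.1354] F [0.3 3.6 5.2] M [ 0.74 -0.01 -0.08] w 0.0075 hd 72.0 j6 0.352
```

play_rows([
  {"fingers": 1,"translation": [0,0,0.1],"roll": 0},
  {"fingers": 1,"translation": [0,0,0.2],"roll": 0},
  {"fingers": 1,"translation": [0,0,0.3],"roll": 0},
  {"fingers": 1,"translation": [0,0,0.3],"roll": 0},
])

```text
clock: 11.67
eef_pos: [0.5631, 0.0219, 0.1325]
tool_rot: [0.809, 0.588, 0.001, 0.0]
ft_force: [0.6, 3.8, 6.8]
grip_width: 0.0074
```

Only the spring is pushing back, so the stud is in the slot. I'll press on.

play_rows([
  {"fingers": 1,"translation": [0,0,0.2],"roll": 0},
  {"fingers": 1,"translation": [0,0,0.4],"roll": 0},
  {"fingers": 1,"translation": [0,0,0.6],"roll": 0},
  {"fingers": 1,"translation": [0,0,0.7],"roll": 0},
  {"fingers": 1,"translation": [0,0,0.7],"roll": 0},
  {"fingers": 1,"translation": [0,0,0.7],"roll": 0},
])

```text
clock: 12.17
eef_pos: [0.5631, 0.0219, 0.126]
tool_rot: [0.809, 0.588, 0.001, 0.0]
ft_force: [-1.1, 4.0, 7.8]
grip_width: 0.0077
```

Run:
```python
from h import *
from workcell import bot
o=bot.get_obs();show(o)
```

```text
t 12.17 p [0.5631 0.0219 0.126 ] F [-1.1  4.   7.8] M [ 0.79  0.24 -0.04] w 0.0077 hd 72.1 j6 0.352
```

play_rows([
  {"fingers": 1,"translation": [0,0,0.07],"roll": 0},
  {"fingers": 1,"translation": [0,0,0.13],"roll": 0},
  {"fingers": 1,"translation": [0,0,0.13],"roll": 0},
  {"fingers": 1,"translation": [0,0,0.13],"roll": 0},
])

```text
clock: 12.5
eef_pos: [0.5632, 0.0219, 0.125]
tool_rot: [0.809, 0.588, 0.001, 0.0]
ft_force: [-1.6, 3.6, 10.9]
grip_width: 0.0071
```

play_rows([
  {"fingers": 1,"translation": [0,0,0],"roll": 1},
  {"fingers": 1,"translation": [0,0,0],"roll": 2},
  {"fingers": 1,"translation": [0,0,0],"roll": 3},
  {"fingers": 1,"translation": [0,0,0],"roll": 4},
  {"fingers": 1,"translation": [0,0,0],"roll": 4},
])

```text
clock: 12.92
eef_pos: [0.5631, 0.0219, 0.1249]
tool_rot: [0.829, 0.559, 0.001, 0.0]
ft_force: [-2.0, 3.5, 10.2]
grip_width: 0.0076
```

Run:
```python
from h import *
from workcell import bot
o=bot.get_obs();show(o)
```

```text
t 12.92 p [0.5631 0.0219 0.1249] F [-2.   3.5 10.2] M [ 0.75  0.44 -0.01] w 0.0076 hd 68.0 j6 0.422
```

play_rows([
  {"fingers": 1,"translation": [0,0,0],"roll": 2},
  {"fingers": 1,"translation": [0,0,0],"roll": 4},
  {"fingers": 1,"translation": [0,0,0],"roll": 6},
  {"fingers": 1,"translation": [0,0,0],"roll": 6},
])

```text
clock: 13.25
eef_pos: [0.5631, 0.0219, 0.1249]
tool_rot: [0.857, 0.515, 0.001, 0.0]
ft_force: [-1.6, 3.4, 10.2]
grip_width: 0.0075
```

Run:
```python
from h import *
from workcell import bot
o=bot.get_obs();show(o)
```

```text
t 13.25 p [0.5631 0.0219 0.1249] F [-1.6  3.4 10.2] M [ 0.74  0.41 -0.06] w 0.0075 hd 62.0 j6 0.527
```

play_rows([
  {"fingers": 1,"translation": [0,0,0],"roll": 4},
  {"fingers": 1,"translation": [0,0,0],"roll": 8},
  {"fingers": 1,"translation": [0,0,0],"roll": 12},
  {"fingers": 1,"translation": [0,0,0],"roll": 16},
  {"fingers": 1,"translation": [0,0,0],"roll": 20},
  {"fingers": 1,"translation": [0,0,0],"roll": 24},
  {"fingers": 1,"translation": [0,0,0],"roll": 28},
  {"fingers": 1,"translation": [0,0,0],"roll": 32},
  {"fingers": 1,"translation": [0,0,0],"roll": 36},
  {"fingers": 1,"translation": [0,0,0],"roll": 40},
  {"fingers": 1,"translation": [0,0,0],"roll": 44},
  {"fingers": 1,"translation": [0,0,0],"roll": 48},
  {"fingers": 1,"translation": [0,0,0],"roll": 52},
  {"fingers": 1,"translation": [0,0,0],"roll": 56},
  {"fingers": 1,"translation": [0,0,0],"roll": 60},
  {"fingers": 1,"translation": [0,0,0],"roll": 64},
  {"fingers": 1,"translation": [0,0,0],"roll": 68},
  {"fingers": 1,"translation": [0,0,0],"roll": 72},
  {"fingers": 1,"translation": [0,0,0],"roll": 75},
  {"fingers": 1,"translation": [0,0,0],"roll": 75},
])

```text
clock: 14.92
eef_pos: [0.5627, 0.0219, 0.1248]
tool_rot: [0.994, -0.114, 0.0, -0.0]
ft_force: [-2.3, 3.7, 9.8]
grip_width: 0.0073
```

Run:
```python
from h import *
from workcell import bot
o=bot.get_obs();show(o)
```

```text
t 14.92 p [0.5627 0.0219 0.1248] F [-2.3  3.7  9.8] M [ 0.86  0.56 -0.03] w 0.0073 hd -13.0 j6 1.837
```

play_rows([
  {"fingers": 1,"translation": [0,0,0],"roll": 1},
  {"fingers": 1,"translation": [0,0,0],"roll": 2},
  {"fingers": 1,"translation": [0,0,0],"roll": 3},
  {"fingers": 1,"translation": [0,0,0],"roll": 4},
  {"fingers": 1,"translation": [0,0,0],"roll": 5},
  {"fingers": 1,"translation": [0,0,0],"roll": 6},
  {"fingers": 1,"translation": [0,0,0],"roll": 6},
])

```text
clock: 15.5
eef_pos: [0.5627, 0.0219, 0.1247]
tool_rot: [0.986, -0.165, 0.0, -0.0]
ft_force: [-1.8, 4.0, 9.7]
grip_width: 0.0072
```

Run:
```python
from h import *
from workcell import bot
o=bot.get_obs();show(o)
```

```text
t 15.5 p [0.5627 0.0219 0.1247] F [-1.8  4.   9.7] M [ 0.86  0.62 -0.03] w 0.0072 hd -19.0 j6 1.941
```

play_rows([
  {"fingers": 1,"translation": [0,0,-0.1],"roll": 0},
  {"fingers": 1,"translation": [0,0,-0.2],"roll": 0},
  {"fingers": 1,"translation": [0,0,-0.3],"roll": 0},
  {"fingers": 1,"translation": [0,0,-0.3],"roll": 0},
  {"fingers": 1,"translation": [0,0,-0.3],"roll": 0},
])

```text
clock: 15.92
eef_pos: [0.5627, 0.0219, 0.1275]
tool_rot: [0.986, -0.165, 0.0, -0.0]
ft_force: [-1.7, 3.9, 8.6]
grip_width: 0.0073
```

play_rows([
  {"fingers": 1,"translation": [0,0,-0.1],"roll": 0},
  {"fingers": 1,"translation": [0,0,-0.2],"roll": 0},
  {"fingers": 1,"translation": [0,0,-0.25],"roll": 0},
  {"fingers": 1,"translation": [0,0,-0.25],"roll": 0},
])

```text
clock: 16.25
eef_pos: [0.5627, 0.022, 0.1292]
tool_rot: [0.986, -0.164, 0.0, -0.0]
ft_force: [-1.0, 4.1, 6.1]
grip_width: 0.0076
```

play_rows([
  {"fingers": 0.5,"translation": [0,0,0],"roll": 0},
  {"fingers": 0,"translation": [0,0,0],"roll": 0},
  {"fingers": -0.4,"translation": [0,0,0],"roll": 0},
  {"fingers": -0.4,"translation": [0,0,0],"roll": 0},
  {"fingers": -0.4,"translation": [0,0,0],"roll": 0},
  {"fingers": -0.4,"translation": [0,0,-1],"roll": 0},
  {"fingers": -0.4,"translation": [0,0,-4],"roll": 0},
  {"fingers": -0.4,"translation": [0,0,-8],"roll": 0},
  {"fingers": -0.4,"translation": [0,0,-11],"roll": 0},
  {"fingers": -0.4,"translation": [0,0,-11],"roll": 0},
  {"fingers": -0.4,"translation": [0,0,-11],"roll": 0},
])

```text
clock: 17.17
eef_pos: [0.5642, 0.0218, 0.2424]
tool_rot: [0.986, -0.164, 0.003, -0.001]
ft_force: [-0.3, -0.1, -0.8]
grip_width: 0.0598
```

Run:
```python
from h import *
from workcell import bot
import cv2
o=bot.get_obs();show(o)
f=lambda i,s:cv2.convertScaleAbs(cv2.resize(i,None,fx=s,fy=s,interpolation=cv2.INTER_CUBIC),alpha=1.7)
C={n:bot.camera(n) for n in("wrist","side")}
for n in C: np.savez(f"pics/{n}2.npz",**C[n])
w=f(C["wrist"]["pixels"][180:310,240:400,::-1],3.5)[:455,:560];s=f(C["side"]["pixels"][130:420,170:430,::-1],.9)
o=np.zeros((455,800,3),np.uint8);o[:w.shape[0],:w.shape[1]]=w;o[:s.shape[0],560:560+s.shape[1]]=s
cv2.imwrite("pics/z2.png",o)
```

```text
t 17.17 p [0.5642 0.0218 0.2424] F [-0.3 -0.1 -0.8] M [-0.02  0.01  0.01] w 0.0598 hd -18.9 j6 1.94
```

View pics/z2.png

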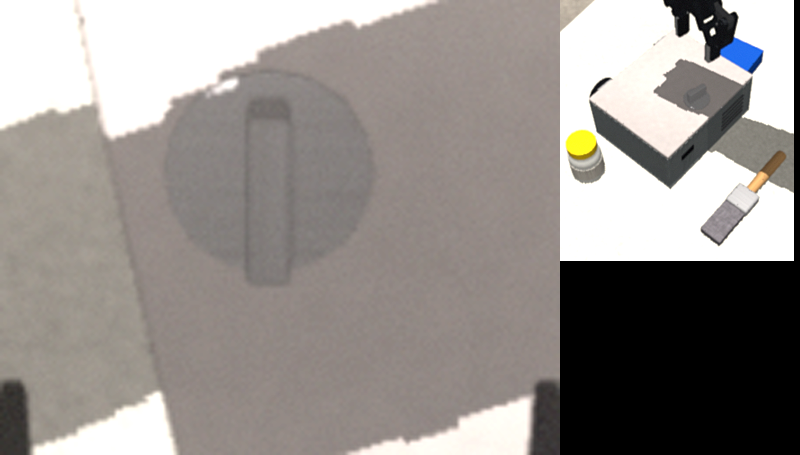

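The cover is flat, the flange sits low (wrist crop, centre ≈268,172) with the wing along the gripper's pad direction, and the bystanders look unmoved. I'm handing in.

Run:
```python
from h import *
from workcell import bot
c=dict(np.load("pics/wrist2.npz"));f=lambda x,y,z:wplane(c,(x/3.5+240,y/3.5+180),z)
for z in(.122,.111,.108):print(z,"flange dia",np.linalg.norm(f(165,172,z)-f(372,172,z)))
print(bot.job_done());show(bot.get_obs())
```

```text
0.122 flange dia 0.041324116010052495
0.111 flange dia 0.04314481714947404
0.108 flange dia 0.043641372005679926
the job is handed in; nothing more can be done
None
the job is handed in; nothing more can be done
```

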